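# Park the screwdriver on the sprung balancer hook

### The arm

A 7-joint arm with a two-finger parallel gripper is mounted at the origin on the work surface; the furniture and walls round the work are solid. World frame = base frame: x ahead of the robot, y to its left, z up, the work surface at z = 0. Lengths are in m, angles in rad, forces in N, time in s.
With the tool pointing down it reaches from about 0.35 to 0.9 m from the base axis. Payload 8.1 kg.
Tool frame: the origin (TCP) lies at the very end of the fingers, on their centre line; the grasp point (between the pads) lies 19 mm behind it; z points along the fingers, y is the direction in which the jaws open and shut (so a half turn about z gives the same grasp; the last joint's range is limited). The gripper opens to 92 mm and grips with 3 to 60 N. Pads are 19 mm wide; open, the fingers measure 130 mm over their backs; the gripper's body (75 mm by 190 mm) begins 47 mm behind the grasp point.
Start: joints at [1.088, 0.434, 0.025, 1.573, -0.012, 1.134, -0.075], TCP at [0.232, -0.58, 0.227] pointing down, gripper open.
Joint ranges: [-2.62, 2.62], [-0.44, 2.09], [-1.27, 1.32], [0.08, 2.57], [-1.32, 4.46], [0.12, 2], [-2.74, 2.74]. Speed limits (rad/s): [2.22, 2.22, 3.01, 3.01, 3.14, 3.14, 3.14].

### API

Orientations are given as [roll, pitch, yaw] about the fixed x, y, z axes, in that order (R = Rz(yaw) Ry(pitch) Rx(roll)).
In Python, from cell import sensors, eyes, close_job, find_in, place_of gives the robot as it stands.
- The arm moves only by the shell command python3 -m inch 'ROWS' [OPENING]. ROWS is JSON, a list of rows, each a list of 2 entries, a list of its own where there are three numbers: the shift along the world's x, y, z in units of 30 mm (1.0 is 30 mm), then the turn about the world's z in units of 6 degrees (1.0 is 6 degrees). A call has 1 to 10 rows; each row shifts and turns the pose as measured when the row begins; what a row does not reach is not made up. A row lasts 1/8 s, in which the tool goes at most 62.5 mm and 10.7 degrees, less where a joint would pass 70% of its speed; a pose out of reach is approached as far as the arm can. A call with a number of a shift or a turn outside -1 to 1 is refused whole. A call with a gripper value outside its range is refused whole. OPENING is the closure, from 0 (fully open) to 1 (shut), set as the call begins (- or left out, the last holds). The fingers move at their own pace and stop on an object; the grip force is fixed at half the most. Time passes only in rows, so rows that do not move let the fingers close. It gives the time, the measured TCP pose, the force and the opening at its end, in the units of the state.
- sensors.sense(): the state, without advancing time (a new reading comes with each control period).
- eyes.capture(name): name is "scene" or "top" or "wrist"; returns the picture (420x560x3 uint8, red, green, blue); there is no depth.
- eyes.camera_info(name): a dict with "mtx" (3x3 intrinsics, pixels), "R" (3x3) and "t" (3): a world point X has camera coordinates R X + t; the wrist camera has in their place "tool_from_camera" (4x4, takes a point from camera to tool coordinates, whose origin is the TCP and whose axes are the flange's). Camera axes: x right, y down, z forward; pixel columns grow to the right and rows downward; lengths in m; the calibration is good to about 2 mm. The wrist camera is an equidistant fisheye: a pixel r from the principal point sees the ray r / f radians off the axis. A picture is of the moment at which its call begins: read the wrist's pose just before it. camera_info takes no time and is no camera call.
- close_job(): hands the job in, once; it reports no verdict.
Trained networks look in the newest picture that a camera, given by its name, has taken for a name from the list of things; names that differ only in an ending like _2 or _b are one class to them, and where a whole thing is asked for, a point or a joint stands for the part that bears it (a point fixed in the world has none). Each returns a list of dicts, best first, with "p" (0 to 1); they miss things now and then, are a little off and sometimes report something else, mostly with a low value. They report only what shows in the picture. A call takes as long as a camera call. They do not tell look-alikes from the thing itself.
- find_in(query, camera): "bbox" ([left, top, right, bottom] in pixels, round what is visible of it).
- place_of(query, camera): "pixel" ([column, row] in pixels: a listed point, or the origin of a listed thing).
The state is a dict: "t": time; "joint_pos": joint angles; "dq": joint speeds; "tau": joint torques, N m; "ee_pos": TCP position; "ee_rot": TCP orientation; "force": force on the tool from outside, world axes, zero at the start; "moment": the same for the moment, N m; "finger_gap": opening from 0.0 (shut) to 1.0 (fully open).
Only numpy, scipy, OpenCV 4.12 (cv2) and the standard library are available. Lean on these libraries where they do the work, as an engineer would, in place of code of your own. Each camera call takes 0.05 s, during which the arm holds its last target.

### The job

Take the balancer's hook by its knob, pull it down against its spring, slide it sideways through the ring eye of the screwdriver standing in the socket until the hook's shank touches the ring's bar, and ease it back up to its top stop, so that the screwdriver hangs by the ring, clear of the socket and still. The ring is stiff and stands askew by an unknown amount, so feel for the touch about half-way up the hole and stop there gently; never let the sprung hook fly up, do not take hold of the screwdriver itself, and leave the small things round the stand alone.

Things in the scene. Friction and masses are not known exactly. Their poses are not given: they have to be found in the camera images.
- stand: Fixed grey stand: base plate 270 x 90 x 10 mm, a socket cup and, 160 mm behind it at local (0.160, 0), an upright 25 mm steel post with a housing on top, 373 mm high in all. Origin at bench height on the cup's axis; x points from cup to post (away from the robot, turned up to 0.2 rad), z up. Cup: bore 42.5 mm, outside 55 mm, floor 10 mm and rim 70 mm above the bench.
- hook_travel (a joint): How far the sleeve with arm and hook is pulled down the post, m; 0 = top stop, where the spring holds it; 0.13 = bottom stop. Net upward pull about 8 N at the top and 11 N at 0.11; lightly damped: let go when low, it flies up (over 0.4 m/s is too fast).
- swing_arm (a joint): Angle of the horizontal arm about the post, rad; it turns freely and stays where it is left. At 0 its end is over the socket; growing values swing the end towards the stand's -y (right, seen from the robot). At the start 0.34 to 0.54.
- knob (a point): Centre of the upright round black knob on the arm's end, 26 mm diameter, 42 mm tall, 160 mm from the post's axis, 308 mm above the bench at the top stop. Below it a 42 mm steel collar, its top 21 mm under this point; fingertips can push down on it. Axes are the arm's: x towards the post, y the way the hook's tip points, z up.
- hook: J hook of 7 mm steel rod under the arm's end. Its upright shank is on the knob's axis; the bowl runs from it along +y to an upturned lip. Origin in the throat between shank and lip, where the middle of the ring's bar lies when hooked on: 63.5 mm below the knob's centre, 7.5 mm from its axis towards +y. Axes as the knob's. Underside of the bowl 10 mm below the origin.
- lip (a point): Middle of the hook lip's round top (7 mm thick), 8 mm from the hook's origin along +y; the lip's top is 1.5 mm above the origin. The throat between shank and lip is about 8.5 mm wide, the ring's bar 6 mm: the bar is in the throat only when the shank has just met it; feel for that. Over 12 N between hook and screwdriver is too rough.
- driver: Short stubby powered screwdriver (black plastic, 0.35 kg give or take 20 %), standing upright and a little loose in the socket: a 20 mm steel nose for the lowest 9 mm, 41 mm diameter up to 66 mm, then a 45 mm band up to 90 mm, shoulder to 97 mm. Origin at the centre of its underside, 10 mm above the bench while it stands in the socket; z up, x and y within 0.15 rad of the stand's.
- eye_pin (a point): Middle of the tight cross pin on top of the screwdriver, 101 mm above its underside; the steel ring eye (bar 6 mm, hole 26 mm) stands up from it, ring centre 19 mm and middle of the upper bar 35 mm from the pin. Its hole looks along the screwdriver's y (within 0.15 rad of the stand's y). The ring leans stiffly to either side along y, up to 0.6 rad, unknown: not in the readings.
- nut_1: Loose bystander, steel nut 24 x 27 x 13 mm; origin centre of underside.
- ptfe_roll: Loose bystander, white tape roll 54 mm diameter, 14 mm high; origin centre of underside.
- bolt_1: Loose bystander, steel hex bolt 71 mm long; origin centre of underside.
- paste_tin: Loose bystander, round tin 63 mm diameter, 31 mm high; origin centre of underside.
- marker_pen: Loose bystander, pen 136 mm long; origin centre of underside.
Mind the look-alikes: they are no part of the job. Leave any turquoise look-alike of the driver alone.

How it is judged:
On the way, in this order (a step that is already met when the one before it is completed fails the run):
1. the hook is pulled down, beside the screwdriver, more than 70 mm (value of joint hook_travel above 0.07 m and distance between hook and eye_pin above 0.042 m), for 0.1 s.
2. still low, the hook inside the ring meets the ring's bar and touches it for a moment (contact force between hook and driver above 0.5 N and z of hook in the frame of eye_pin below 0.028 m and height (world z) of driver below 0.016 m and distance between hook and eye_pin below 0.042 m), for 0.1 s.
3. the ring lies in the hook's throat and the hook carries the screwdriver off the socket floor (height (world z) of driver above 0.022 m and z of hook in the frame of eye_pin above 0.025 m and distance between hook and eye_pin below 0.04 m and contact force between hook and driver above 1 N), for 0.2 s.
At the end, for the whole second after the job is handed in: The arm is within 8 mm of its top stop; the screwdriver hangs by its ring in the hook's throat and bears on it (hook origin within 40 mm of the eye pin), its underside over 85 mm above the bench (clear of the socket), upright within 0.35 rad, slower than 0.06 m/s and 1 rad/s (value of joint hook_travel below 0.008 m and height (world z) of driver above 0.085 m and angle between driver's own z axis and vertical below 0.35 rad and distance between hook and eye_pin below 0.04 m and contact force between driver and hook above 1 N and linear speed of driver below 0.06 m/s and angular speed of driver below 1 rad/s); the robot touches nothing.
It fails at once if the hook presses or jerks the screwdriver with more than 12 N (contact force between hook and driver above 12 N).
It fails at once if the sprung hook flies up faster than 0.4 m/s (velocity of joint hook_travel below -0.4 m/s).
It fails at once if the fingers take hold of the screwdriver (contact force between the fingers and driver above 2 N).
It fails at once if a bystander is moved more than 30 mm (distance of any of nut_1, ptfe_roll, bolt_1, paste_tin, marker_pen from where it was at the start of the episode above 0.03 m).
It also fails if it takes over 58 s, if anything falls off the work surface, if the arm or the gripper's body presses on something with over 40 N, if the wrist force passes 120 N, or if a joint passes its speed limit or range.

## Working session

There is one attempt and no reset: what is moved stays moved. The work goes in short steps, Python scripts to look and compute and a shell command to move; the robot and the scene stay as the last step left them, time stands still between calls to the robot, and variables do not carry over. Pictures are saved under pics/ and viewed, and the job is handed in when it is done.

```bash
ls; mkdir -p pics
cat > h.py <<'E'
import numpy as np, cv2
from cell import sensors, eyes, close_job, find_in, place_of
def save(name,fn,scale=1,crop=None):
    im=eyes.capture(name); im=im[:,:,::-1].copy()
    if crop: im=im[crop[1]:crop[3],crop[0]:crop[2]]
    if scale!=1: im=cv2.resize(im,None,fx=scale,fy=scale,interpolation=cv2.INTER_CUBIC)
    cv2.imwrite('pics/'+fn,im)
def P(name):
    c=eyes.camera_info(name);return np.array(c['mtx']),np.array(c['R']),np.array(c['t']).ravel()
def proj(name,X):
    K,R,t=P(name);x=K@(R@np.asarray(X,float)+t);return x[:2]/x[2]
def ray(name,px):
    K,R,t=P(name);d=R.T@np.linalg.solve(K,[px[0],px[1],1]);return -R.T@t,d/np.linalg.norm(d)
def tri(obs):
    A=np.zeros((3,3));b=np.zeros(3);rs=[]
    for n,p in obs:
        o,d=ray(n,p);M=np.eye(3)-np.outer(d,d);A+=M;b+=M@o
    X=np.linalg.solve(A,b)
    return X,[np.round(proj(n,X)-np.array(p),1) for n,p in obs]
E
python3 - <<'E'
from h import *
print(sensors.sense())
save('scene','s0.png');
for q in ['stand','knob','hook','lip','driver','eye_pin']:
    print(q,[(np.round(d['pixel'],1),round(d['p'],2)) for d in place_of(q,'scene')])
save('top','t0.png')
for q in ['stand','knob','hook','lip','driver','eye_pin']:
    print(q,[(np.round(d['pixel'],1),round(d['p'],2)) for d in place_of(q,'top')])
print(P('scene'),P('top'))
E
```

```text
pics
{'t': 0.0, 'joint_pos': array([ 1.08838119,  0.43521972,  0.02499101,  1.57409446, -0.01161462,
        1.133961  , -0.07509527]), 'dq': array([-2.77401596e-04, -9.94697723e-05, -1.84419372e-03,  8.94647861e-04,
        4.02446392e-05,  1.37301199e-04, -2.00276593e-04]), 'tau': array([-1.68127997e-05, -6.67862535e+01,  9.85442810e-01, -3.14462507e+01,
       -6.03961386e-02,  4.29411675e-02,  1.63842824e-04]), 'ee_pos': array([ 0.23147607, -0.58001932,  0.2259482 ]), 'ee_rot': array([-3.14006129e+00,  1.34476027e-04,  3.79727632e-01]), 'force': array([-1.22803146, -0.3058384 ,  0.87678435]), 'moment': array([ 0.03204896, -0.02299381, -0.0107242 ]), 'finger_gap': 0.9964598460758907}
stand [(array([302. , 266.6]), 0.72)]
knob [(array([278.6, 171.5]), 0.97), (array([300.9, 263.9]), 0.71), (array([322.1, 298.1]), 0.63)]
hook []
lip [(array([301.8, 265.2]), 0.24), (array([248.8, 304.5]), 0.19)]
driver [(array([308.9, 224.2]), 0.63), (array([302.7, 263.2]), 0.59)]
eye_pin [(array([313.9, 203.1]), 0.9), (array([300.2, 236.8]), 0.78)]
stand [(array([242.7, 258.9]), 0.57)]
knob [(array([
[... 178 characters left out ...]

(array([[379.28061775,   0.        , 279.31187098],
       [  0.        , 379.28061775, 218.08268943],
       [  0.        ,   0.        ,   1.        ]]), array([[-0.32398179,  0.94604352, -0.00612041],
       [ 0.65729996,  0.2204364 , -0.72066952],
       [-0.68043556, -0.23750675, -0.69325175]]), array([ 0.4069154 , -0.10304242,  1.25431787])) (array([[446.32631373,   0.        , 271.63064645],
       [  0.        , 446.32631373, 212.71887471],
       [  0.        ,   0.        ,   1.        ]]), array([[-0.0181056 , -0.99983437,  0.00184765],
       [-0.97568159,  0.01726442, -0.21851171],
       [ 0.21844362, -0.005759  , -0.97583258]]), array([-0.28241002,  0.52242853,  0.94949273]))
```

View pics/s0.png

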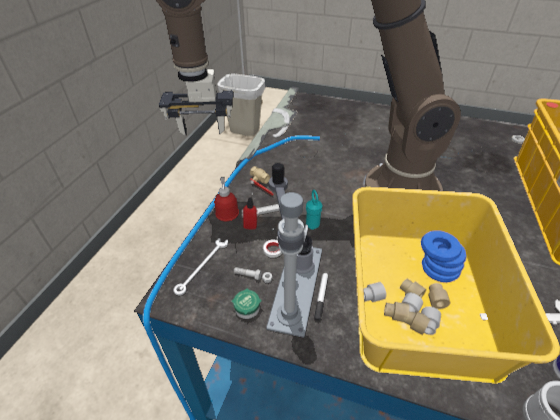

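View pics/t0.png

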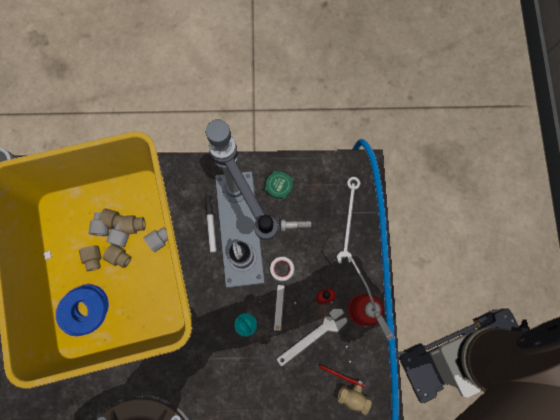

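Run:
```python
from h import *
save('scene','s1.png',5,(225,145,345,265));save('top','t1.png',5,(185,170,305,290))
for a,b,n in [((278.6,171.5),(269,225.4),'knob'),((300.2,236.8),(241.1,253),'pin'),((302.7,263.2),(242,258.1),'driver')]:
    print(n,tri([('scene',a),('top',b)]))
```

```text
knob (array([ 0.43864278, -0.28262832,  0.30875238]), [array([-1.4, -0.1]), array([-1.7,  0.6])])
pin (array([ 0.42132863, -0.22771605,  0.10670902]), [array([0.9, 0. ]), array([ 1. , -0.3])])
driver (array([ 0.42178   , -0.22041938,  0.00678321]), [array([-0.3, -0. ]), array([-0.4,  0.1])])
```

View pics/s1.png

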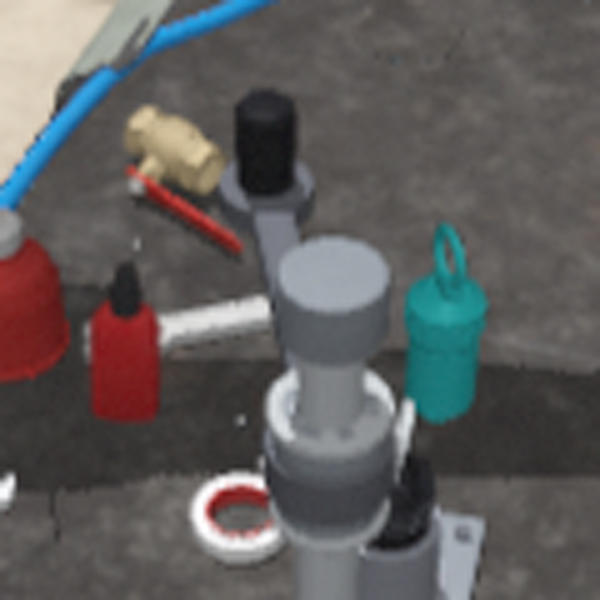

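View pics/t1.png

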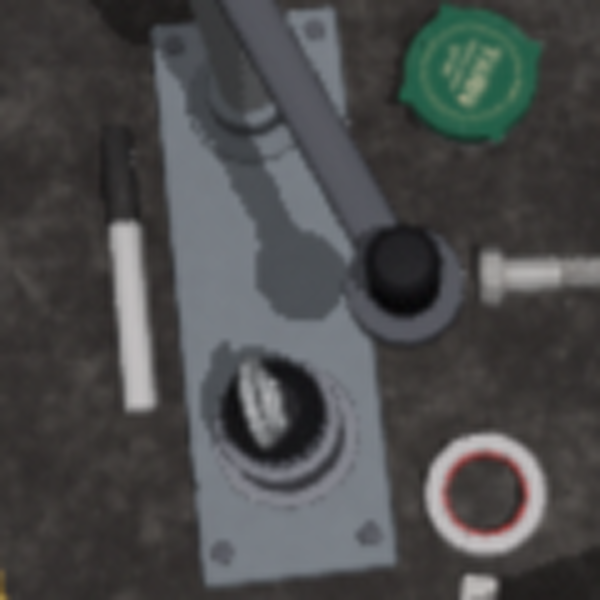

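Run:
```python
from h import *
def at(n,p,z):
    o,d=ray(n,p);return o+d*(z-o[2])/d[2]
f=lambda c:(c[0]/5+185-.4,c[1]/5+170-.4)
C=[at('top',f(c),.01) for c in [(155,25),(333,8),(397,566),(205,585)]]
for c in C: print(np.round(c,4))
for a,b in[(3,0),(2,1),(2,3),(1,0)]:
    d=C[b]-C[a];print(np.linalg.norm(d),np.arctan2(d[1],d[0]))
print('cup rim',at('top',f((285,435)),.07))
print('posttop', at('top',(219,129),.373), at('scene',(225+334/5-.4,145+275/5-.4),.373))
print('knob top', at('top',f((404,262)),.329),at('scene',(225+266/5-.4,145+105/5-.4),.329))
print('collar', at('top',f((405,290)),.287))
```

```text
[ 0.6247 -0.1585  0.01  ]
[ 0.6318 -0.2445  0.01  ]
[ 0.3641 -0.2716  0.01  ]
[ 0.3571 -0.1838  0.01  ]
0.26877298354394613 0.09429115442046156
0.2690216076559218 0.10092091451323275
0.08803942591936186 1.6504993190916768
0.08625281158721937 1.6530113380879046
cup rim [ 0.4176844  -0.22436464  0.07      ]
posttop [ 0.58561789 -0.20808935  0.373     ] [ 0.58666065 -0.20506465  0.373     ]
knob top [ 0.44133554 -0.27969783  0.329     ] [ 0.44477232 -0.27900638  0.329     ]
collar [ 0.44001215 -0.27952711  0.287     ]
```

Candidates for the driver:
- The black one standing in the socket, top (239,252), scene (303,245).
- The turquoise look-alike at top (246,323), scene (314,210). I leave that one alone.
- The red bottles at scene (227,205) and (250,215).

For the knob: the black cylinder on the arm's end at top (266,223), scene (278,172). The close crops confirm the black driver, ring on top, in the cup. The knob is at about (0.442, -0.280, 0.308), 160 mm from the post, which is consistent.

Moving above the knob.

```bash
python3 -m inch '[[[0,0,1],0],[[0,0,1],0],[[0,0.3,1],0],[[0.7,1,1],0],[[0.7,1,0.8],0],[[0.7,1,0.8],0],[[0.7,1,0],0],[[0.7,1,0],0],[[0.7,1,0],0],[[0.7,1,0],0.2]]' 0; python3 -m inch '[[[0.8,1,0],0.2],[[0.8,1,0],0.2],[[0.6,0.8,0],0.2],[[0,0,0],0]]'
```

```text
t: 2.05
ee_pos: [0.3795, -0.356, 0.4003]
ee_rot: [3.14, -0.0, 0.395]
force: [0.5, 0.1, -0.6]
finger_gap: 1.001
t: 2.55
ee_pos: [0.4488, -0.2658, 0.4009]
ee_rot: [3.14, -0.002, 0.465]
force: [-0.5, 0.2, 0.1]
finger_gap: 1.001
```

```bash
cat >> h.py <<'E'
from scipy.spatial.transform import Rotation as Ro
def wray(px,s):
    c=eyes.camera_info('wrist');K=np.array(c['mtx']);T=np.array(c['tool_from_camera'])
    x=(px[0]-K[0,2])/K[0,0];y=(px[1]-K[1,2])/K[1,1];r=np.hypot(x,y)
    d=np.array([np.sin(r)*x/max(r,1e-9),np.sin(r)*y/max(r,1e-9),np.cos(r)])
    W=Ro.from_euler('xyz',s['ee_rot']).as_matrix()
    return W@T[:3,3]+s['ee_pos'], W@(T[:3,:3]@d)
def wproj(X,s):
    c=eyes.camera_info('wrist');K=np.array(c['mtx']);T=np.linalg.inv(np.array(c['tool_from_camera']))
    W=Ro.from_euler('xyz',s['ee_rot']).as_matrix()
    p=T[:3,:3]@(W.T@(np.asarray(X)-s['ee_pos']))+T[:3,3]
    th=np.arctan2(np.hypot(p[0],p[1]),p[2]);ph=np.arctan2(p[1],p[0])
    return np.array([K[0,2]+K[0,0]*th*np.cos(ph),K[1,2]+K[1,1]*th*np.sin(ph)])
def wat(px,s,z):
    o,d=wray(px,s);return o+d*(z-o[2])/d[2]
E
python3 - <<'E'
from h import *
s=sensors.sense();save('wrist','w0.png')
print(eyes.camera_info('wrist'))
for q,z in [('knob',.308),('eye_pin',.111),('hook',.2445),('lip',.245),('driver',.01)]:
    for d in place_of(q,'wrist'): print(q,np.round(d['pixel'],1),round(d['p'],2),np.round(wat(d['pixel'],s,z),4))
print(wproj([.4425,-.28,.329],s))
E
```

```text
{'mtx': array([[325.1922621 ,   0.        , 286.1363968 ],
       [  0.        , 325.1922621 , 202.41763551],
       [  0.        ,   0.        ,   1.        ]]), 'tool_from_camera': array([[-6.64655729e-05, -9.61593092e-01, -2.74479000e-01,
         7.38506396e-02],
       [ 9.99999996e-01, -4.66830628e-05, -7.86051461e-05,
        -1.37966221e-03],
       [ 6.27726451e-05, -2.74479004e-01,  9.61593091e-01,
        -1.57876320e-01],
       [ 0.00000000e+00,  0.00000000e+00,  0.00000000e+00,
         1.00000000e+00]])}
knob [296.9 217.6] 0.97 [ 0.4429 -0.2773  0.308 ]
eye_pin [246.7 167.5] 0.84 [ 0.4214 -0.2168  0.111 ]
eye_pin [220.  250.6] 0.79 [ 0.287 -0.233  0.111]
driver [226.4 231. ] 0.98 [ 0.2779 -0.2289  0.01  ]
driver [257.6 157.6] 0.79 [ 0.4243 -0.223   0.01  ]
[300.84287509 228.36589102]
```

View pics/w0.png

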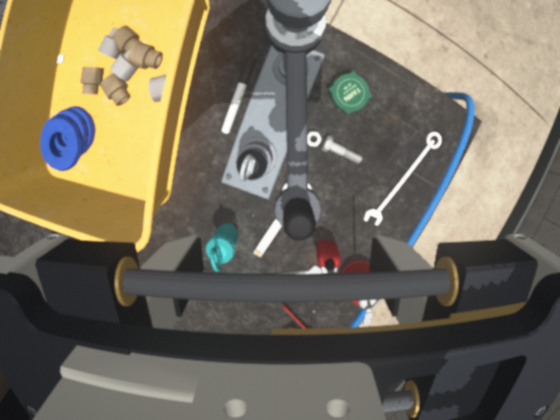

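```bash
python3 -m inch '[[[-0.2,-0.42,-0.5],0.1],[[0,0,-1],0],[[0,0,-0.5],0],[[0,0,0],0]]'
python3 - <<'E'
from h import *
s=sensors.sense();save('wrist','w1.png');
for q,z in [('knob',.308),('eye_pin',.111)]:
    for d in place_of(q,'wrist'): print(q,np.round(d['pixel'],1),round(d['p'],2),np.round(wat(d['pixel'],s,z),4))
im=cv2.imread('pics/w1.png');cv2.imwrite('pics/w1c.png',cv2.resize(im[80:280,190:390],None,fx=3,fy=3,interpolation=cv2.INTER_CUBIC))
E
```

```text
t: 3.35
ee_pos: [0.4392, -0.285, 0.3402]
ee_rot: [3.137, -0.001, 0.464]
force: [-0.5, 1.2, -0.1]
finger_gap: 1.0
knob [283.8 221. ] 0.55 [ 0.4449 -0.2791  0.308 ]
knob [230.1 159.4] 0.19 [ 0.4651 -0.2333  0.308 ]
eye_pin [199.9 258.5] 0.87 [ 0.2843 -0.232   0.111 ]
eye_pin [230.1 161.9] 0.84 [ 0.4218 -0.2172  0.111 ]
```

View pics/w1c.png

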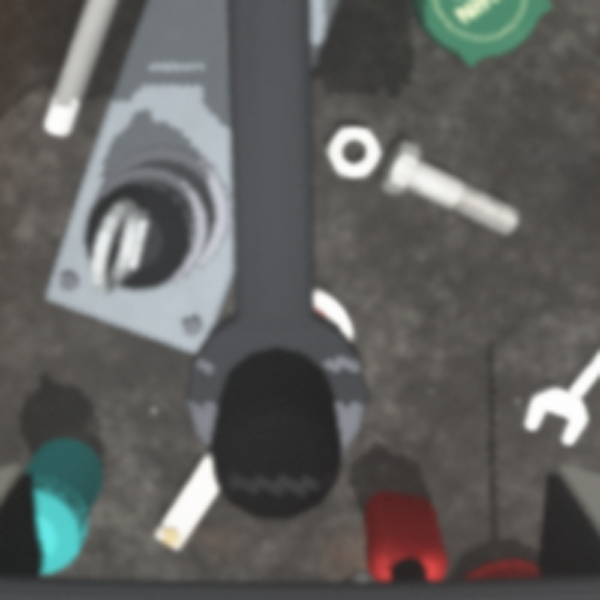

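```bash
python3 -m inch '[[[0.15,0.17,-0.6],0],[[0,0,-0.6],0],[[0,0,-0.4],0],[[0,0,0],0]]';python3 -m inch '[[[0,0,0],0],[[0,0,0],0],[[0,0,0],0],[[0,0,0],0]]' 1
```

```text
t: 4.0
ee_pos: [0.4471, -0.2803, 0.2965]
ee_rot: [3.129, -0.007, 0.465]
force: [-0.4, 0.4, 0.7]
finger_gap: 1.0
t: 4.5
ee_pos: [0.448, -0.2809, 0.2986]
ee_rot: [3.127, -0.009, 0.465]
force: [-0.4, -0.3, -0.5]
finger_gap: 0.614
```

```bash
python3 -m inch '[[[-0.05,0,-0.25],0],[[0,0,0],0],[[0,0,0],0],[[0,0,0],0],[[0,0,0],0]]' 1;python3 - <<'E'
from h import *
s=sensors.sense();print(s['ee_pos'],s['force'],s['moment'],s['finger_gap']);save('scene','s2.png',5,(225,130,345,250))
E
```

```text
t: 5.12
ee_pos: [0.4462, -0.2808, 0.2904]
ee_rot: [3.127, -0.008, 0.465]
force: [-0.5, 0.6, -0.1]
finger_gap: 0.276
[ 0.44621658 -0.28076597  0.29043102] [-0.4976866   0.64257857 -0.09181183] [ 0.16724755  0.07604255 -0.03177393] 0.27614962199819887
```

View pics/s2.png

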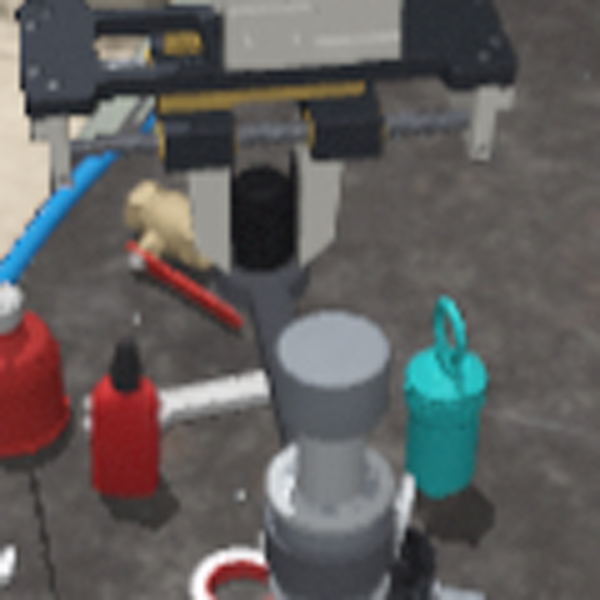

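The fingers are on the knob: the gap of 0.276 is about 25.5 mm. The crop shows both pads on it at (265,215), just above the collar. Now pulling down beside the driver.

```bash
python3 -m inch '[[[0,0,0],0],[[0,0,0],0],[[0,0,-0.3],0],[[0,0,-0.4],0],[[0,0,-0.4],0],[[0,0,0],0]]' 1
```

```text
t: 5.92
ee_pos: [0.4471, -0.2831, 0.2601]
ee_rot: [3.121, -0.011, 0.463]
force: [-2.3, 1.1, 8.6]
finger_gap: 0.277
```

```bash
python3 -m inch '[[[0,0.02,-0.45],0],[[0,0.02,-0.45],0],[[0,0.02,-0.45],0],[[0,0.02,-0.45],0],[[0,0.02,-0.45],0],[[0,0,-0.3],0],[[0,0,0],0]]' 1;python3 - <<'E'
from h import *
s=sensors.sense();save('wrist','w2.png');
for q,z in [('knob',.195),('eye_pin',.111)]:
    for d in place_of(q,'wrist'): print(q,np.round(d['pixel'],1),round(d['p'],2),np.round(wat(d['pixel'],s,z),4))
save('scene','s3.png',5,(225,145,345,265));save('top','t3.png',5,(185,170,305,290))
E
```

```text
t: 6.8
ee_pos: [0.4478, -0.2844, 0.1881]
ee_rot: [3.11, -0.013, 0.461]
force: [-2.2, -0.1, 10.1]
finger_gap: 0.28
knob [288.4 274.2] 0.85 [ 0.4401 -0.2878  0.195 ]
eye_pin [193.3 201.1] 0.96 [ 0.4252 -0.2175  0.111 ]
eye_pin [307.9 145.8] 0.33 [ 0.5004 -0.2772  0.111 ]
```

View pics/w2.png

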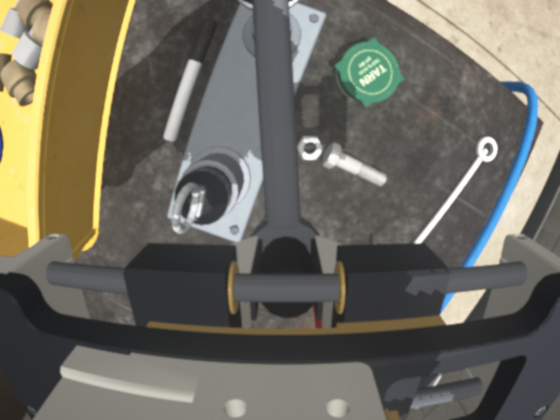

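View pics/s3.png

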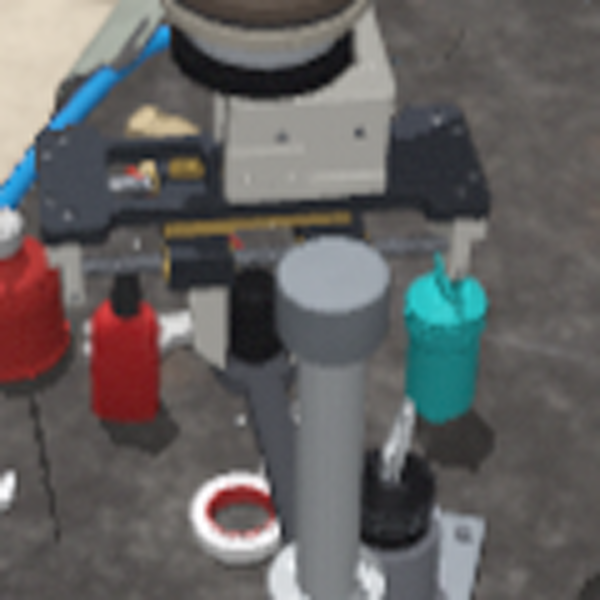

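View pics/t3.png

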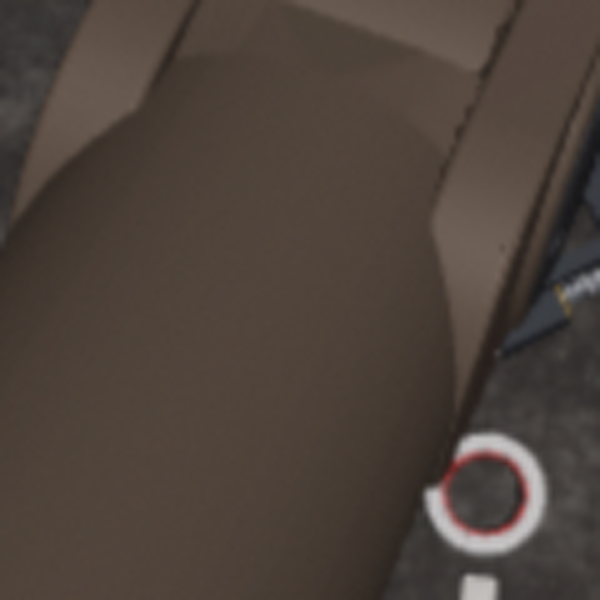

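Run:
```python
from h import *
s=sensors.sense()
print('exp knob in scene for z .195/.206',proj('scene',[.4445,-.283,.2065]),proj('scene',[.4445,-.283,.195]))
eyes.capture('scene')
for q in ['knob','eye_pin','swing_arm']:
    for d in place_of(q,'scene'): print(q,np.round(d['pixel'],1),round(d['p'],2))
w=cv2.resize(cv2.imread('pics/w2.png')[130:250,140:260],None,fx=5,fy=5,interpolation=cv2.INTER_CUBIC)
sc=cv2.imread('pics/s3.png')
pin=np.array([.423,-.2215,.111]);ya=.095
ex=np.array([np.cos(ya),np.sin(ya),0]);ey=np.array([-np.sin(ya),np.cos(ya),0])
for L,col in [(0,(0,0,255)),(.3,(0,255,0)),(.6,(255,0,0))]:
    u=np.cos(L)*np.array([0,0,1])+np.sin(L)*ey
    for a in np.linspace(0,2*np.pi,60):
        X=pin+19*.001*u+.016*(np.cos(a)*u+np.sin(a)*ex)
        p=(wproj(X,s)-[140,130]+.4)*5;cv2.circle(w,tuple(int(v) for v in p),1,col,-1)
        p=(proj('scene',X)-[225,145]+.4)*5;cv2.circle(sc,tuple(int(v) for v in p),1,col,-1)
cv2.imwrite('pics/ov_w.png',w);cv2.imwrite('pics/ov_s.png',sc)
```

```text
exp knob in scene for z .195/.206 [276.67542498 208.52434017] [276.72940692 212.1668183 ]
knob [278.5 207.2] 0.92
eye_pin [313.  200.9] 0.88
eye_pin [302.  235.5] 0.78
eye_pin [249.2 306.1] 0.45Traceback (most recent call last):
  File "<stdin>", line 6, in <module>
ValueError: it knows: bolt, driver, eye_pin, hook, knob, lip, marker_pen, nut, paste_tin, ptfe_roll, stand
```

Run:
```python
from h import *
s=sensors.sense()
w=cv2.resize(cv2.imread('pics/w2.png')[130:250,140:260],None,fx=5,fy=5,interpolation=cv2.INTER_CUBIC)
sc=cv2.imread('pics/s3.png')
pin=np.array([.423,-.2215,.111]);ya=.095
ex=np.array([np.cos(ya),np.sin(ya),0]);ey=np.array([-np.sin(ya),np.cos(ya),0])
for L,col in [(0,(0,0,255)),(.3,(0,255,0)),(.6,(255,0,0))]:
    u=np.cos(L)*np.array([0,0,1])+np.sin(L)*ey
    for a in np.linspace(0,2*np.pi,60):
        X=pin+19*.001*u+.016*(np.cos(a)*u+np.sin(a)*ex)
        p=(wproj(X,s)-[140,130]+.4)*5;cv2.circle(w,tuple(int(v) for v in p),1,col,-1)
        p=(proj('scene',X)-[225,145]+.4)*5;cv2.circle(sc,tuple(int(v) for v in p),1,col,-1)
cv2.imwrite('pics/ov_w.png',w);cv2.imwrite('pics/ov_s.png',sc)
```

```text
(no output)
```

View pics/ov_w.png

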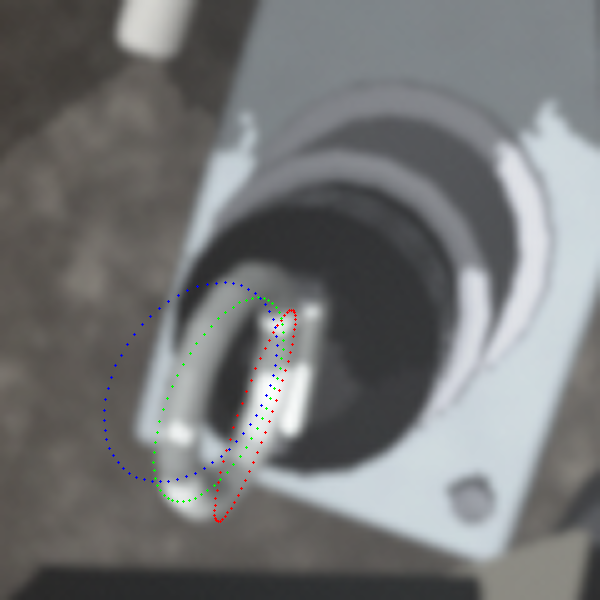

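View pics/ov_s.png

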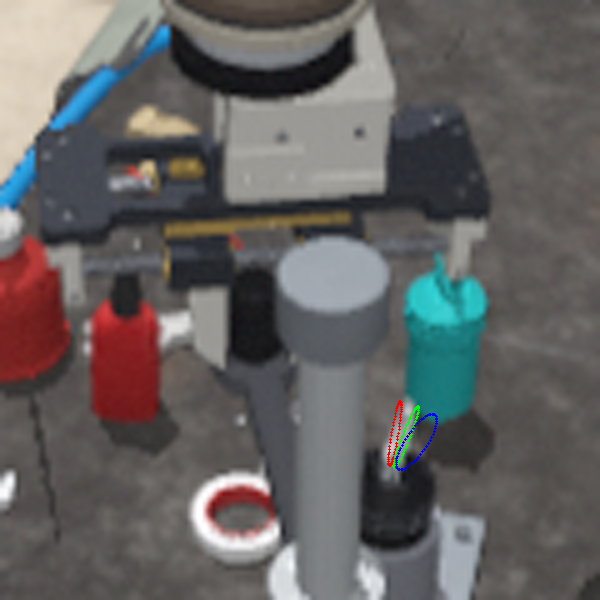

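Wrist crop: the ring's upper bar is at about (178,222) and the pin at about (196,203). The overlay fits a lean of about 0.25 towards +y. Going the last 10 mm down, then sliding most of the way along the arc.

```bash
python3 -m inch '[[[0,0,-0.35],0],[[0,0,0],0],[[0,0,0],0]]' 1; python3 -m inch '[[[0,0,0],0],[[0,0,0],0]]' 1
```

```text
t: 7.58
ee_pos: [0.4485, -0.2855, 0.1804]
ee_rot: [3.106, -0.015, 0.461]
force: [-3.1, 1.2, 10.5]
finger_gap: 0.28
t: 7.82
ee_pos: [0.4486, -0.2857, 0.1818]
ee_rot: [3.105, -0.015, 0.461]
force: [-2.7, 0.7, 9.6]
finger_gap: 0.279
```

```bash
python3 -m inch '[[[-0.08,0.2,-0.11],-0.44],[[-0.1,0.22,-0.03],-0.44],[[-0.09,0.23,-0.03],-0.44],[[-0.08,0.23,-0.03],-0.44]]' 1
python3 - <<'E'
from h import *
s=sensors.sense();print(s['moment']);save('wrist','w4.png',1.4)
E
```

```text
t: 8.32
ee_pos: [0.4367, -0.2605, 0.1783]
ee_rot: [3.102, -0.014, 0.271]
force: [-3.4, 0.9, 11.3]
finger_gap: 0.278
[0.82954824 1.09002877 0.26506056]
```

View pics/w4.png

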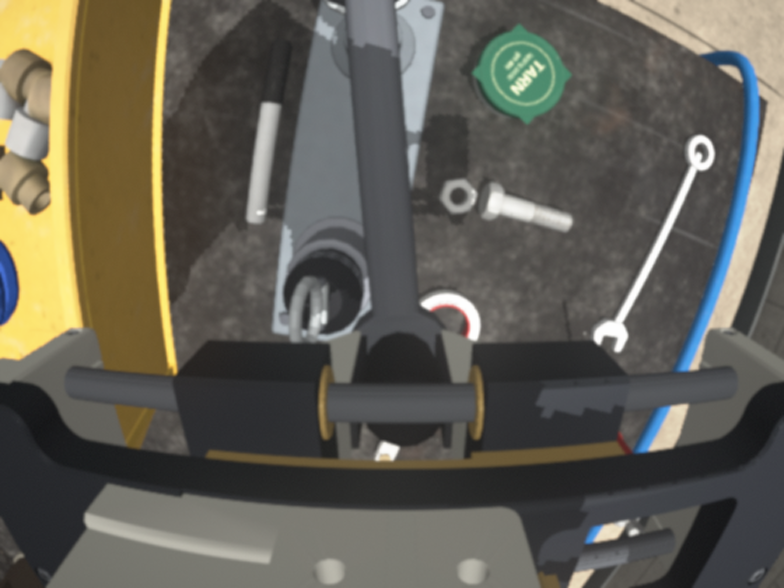

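```bash
python3 -m inch '[[[-0.08,0.23,-0.05],-0.42],[[-0.07,0.23,-0.03],-0.42],[[-0.06,0.23,-0.03],-0.42],[[0,0,-0.03],0]]' 1
python3 - <<'E'
from h import *
s=sensors.sense();print(s['moment']);save('wrist','w5.png',4,(180,130,330,280));save('scene','s5.png',5,(225,145,345,265))
E
```

```text
t: 8.88
ee_pos: [0.4304, -0.2381, 0.177]
ee_rot: [3.101, -0.016, 0.133]
force: [-4.4, -0.1, 12.0]
finger_gap: 0.278
[0.81229351 1.01336329 0.16048071]
```

View pics/w5.png

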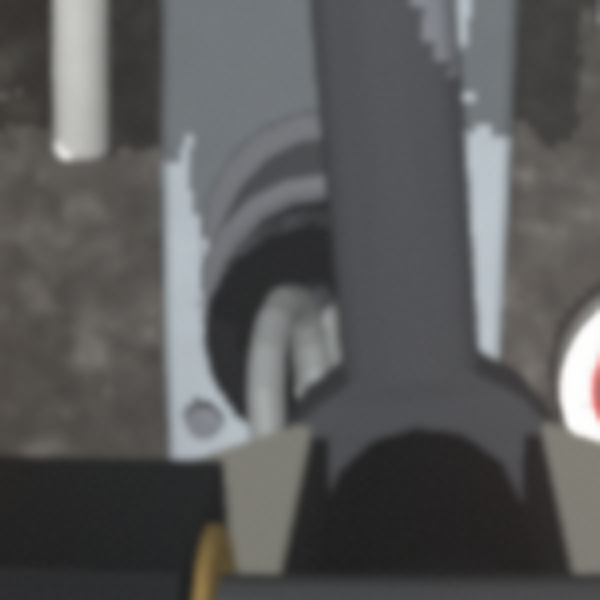

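View pics/s5.png

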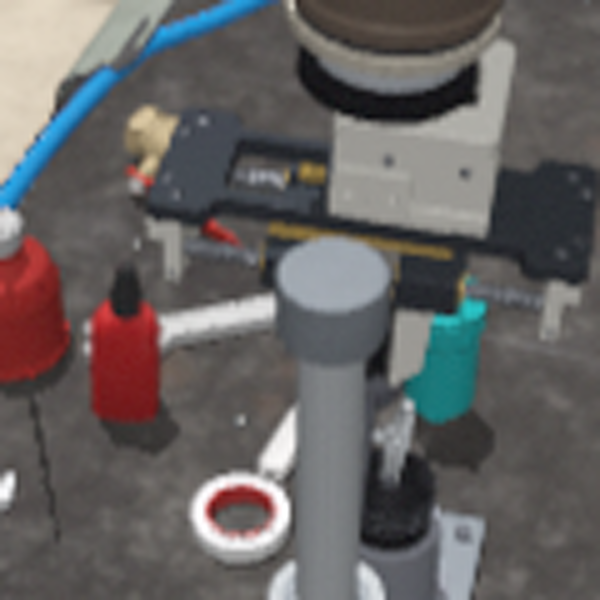

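```bash
python3 -m inch '[[[-0.01,0.08,-0.02],-0.1],[[-0.01,0.08,-0.02],-0.1],[[0,0,-0.02],0]]' 1; python3 -m inch '[[[-0.01,0.06,-0.02],-0.1],[[0,0.03,-0.02],-0.05]]' 1;python3 -c "
from h import *
s=sensors.sense();print(s['moment'],s['force'])"
```

```text
t: 9.35
ee_pos: [0.4296, -0.234, 0.1771]
ee_rot: [3.1, -0.017, 0.111]
force: [-2.9, 0.2, 10.7]
finger_gap: 0.277
t: 9.6
ee_pos: [0.4292, -0.2315, 0.1772]
ee_rot: [3.099, -0.018, 0.094]
force: [-3.9, 0.1, 10.9]
finger_gap: 0.282
[0.87568719 1.05151564 0.17037263] [-3.94175567  0.14914171 10.94681324]
```

```bash
for i in 1; do python3 -m inch '[[[-0.005,0.05,-0.02],-0.08],[[0,0.05,-0.02],-0.08],[[0,0,-0.02],0]]' 1; done; python3 -c "
from h import *
s=sensors.sense();print(s['moment'],s['force'])"; python3 -m inch '[[[-0.005,0.05,-0.02],-0.08],[[0,0.05,-0.02],-0.08],[[0,0,-0.02],0]]' 1;python3 -c "
from h import *
s=sensors.sense();print(s['moment'],s['force']);save('wrist','w6.png',4,(180,130,330,280))"
```

```text
t: 9.98
ee_pos: [0.4287, -0.2286, 0.1771]
ee_rot: [3.098, -0.018, 0.076]
force: [-3.2, 0.7, 10.9]
finger_gap: 0.277
[1.00922561 0.81291273 0.11171403] [-3.23811725  0.72716136 10.89915206]
t: 10.35
ee_pos: [0.4284, -0.2257, 0.1771]
ee_rot: [3.098, -0.019, 0.058]
force: [-3.9, 0.8, 10.3]
finger_gap: 0.279
[1.05123591 0.86385763 0.11849901] [-3.85454373  0.83572789 10.25967303]
```

View pics/w6.png

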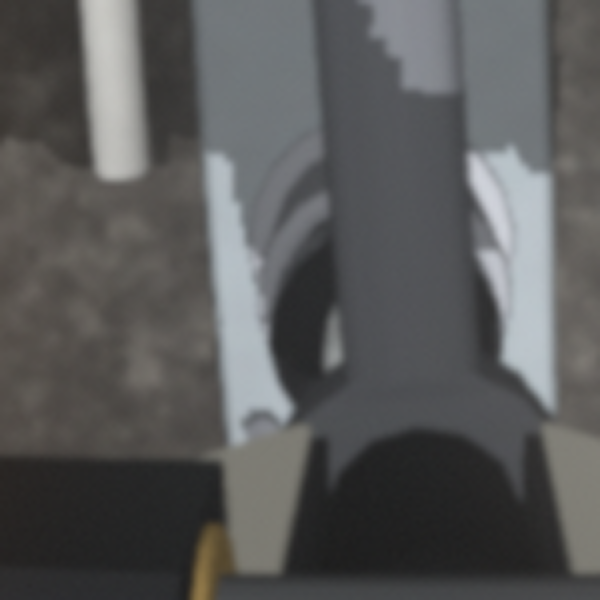

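```bash
cat > f.py <<'E'
from h import *
F=[]
for i in range(4):
    eyes.capture('wrist');s=sensors.sense();F.append(np.r_[s['force'],s['moment']])
print('AVG',np.round(np.mean(F,0),2),np.round(s['ee_pos'],4))
E
python3 f.py; python3 -m inch '[[[0,0.04,-0.02],-0.06],[[0,0.02,-0.02],-0.03]]' 1; python3 f.py
```

```text
AVG [-3.31  0.86 10.69  1.04  0.93  0.14] [ 0.4284 -0.2257  0.1771]
t: 10.85
ee_pos: [0.4282, -0.224, 0.1771]
ee_rot: [3.097, -0.02, 0.048]
force: [-3.5, 0.3, 10.3]
finger_gap: 0.277
AVG [-3.61  0.78 10.24  0.99  0.94  0.09] [ 0.4282 -0.224   0.1771]
```

```bash
python3 -m inch '[[[0,0.04,-0.02],-0.06],[[0,0.02,-0.02],-0.03]]' 1; python3 f.py
```

```text
t: 11.3
ee_pos: [0.428, -0.2223, 0.1771]
ee_rot: [3.097, -0.02, 0.037]
force: [-4.0, -0.0, 10.3]
finger_gap: 0.277
AVG [-3.29  0.29 11.08  1.    0.94  0.12] [ 0.428  -0.2223  0.1771]
```

```bash
python3 -m inch '[[[0,0.03,-0.02],-0.04]]' 1; python3 f.py;python3 -m inch '[[[0,0.03,-0.02],-0.04]]' 1; python3 f.py
```

```text
t: 11.62
ee_pos: [0.4279, -0.2215, 0.1771]
ee_rot: [3.097, -0.021, 0.033]
force: [-3.5, 0.9, 11.3]
finger_gap: 0.278
AVG [-3.59  0.28 10.61  0.98  0.96  0.11] [ 0.4279 -0.2214  0.1771]
t: 11.95
ee_pos: [0.4278, -0.2207, 0.1771]
ee_rot: [3.097, -0.021, 0.028]
force: [-4.6, 1.2, 9.3]
finger_gap: 0.275
AVG [-4.06  0.38 11.42  0.92  0.93  0.1 ] [ 0.4278 -0.2206  0.1771]
```

```bash
python3 -m inch '[[[0,0.03,-0.02],-0.04]]' 1; python3 f.py;python3 -m inch '[[[0,0.03,-0.02],-0.04]]' 1; python3 f.py; python3 -c "
from h import *
save('scene','s6.png',6,(265,195,345,275))"
```

```text
t: 12.28
ee_pos: [0.4278, -0.2199, 0.1771]
ee_rot: [3.097, -0.021, 0.024]
force: [-4.1, -0.4, 10.0]
finger_gap: 0.281
AVG [-4.02  0.24 10.97  0.93  0.91  0.08] [ 0.4278 -0.2198  0.1771]
t: 12.6
ee_pos: [0.4277, -0.2192, 0.1771]
ee_rot: [3.096, -0.022, 0.019]
force: [-3.7, -1.2, 10.1]
finger_gap: 0.277
AVG [-3.86 -0.52 10.56  0.76  0.94  0.09] [ 0.4277 -0.2192  0.1771]
```

View pics/s6.png

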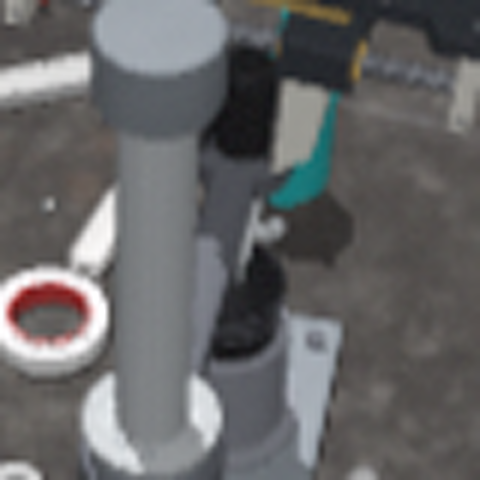

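```bash
python3 -m inch '[[[0,0.025,-0.02],-0.03]]' 1; python3 f.py
```

```text
t: 12.98
ee_pos: [0.4277, -0.2189, 0.1771]
ee_rot: [3.096, -0.022, 0.016]
force: [-3.3, 0.1, 10.2]
finger_gap: 0.275
AVG [-3.21 -0.17 10.21  0.74  0.89  0.14] [ 0.4277 -0.2188  0.1771]
```

```bash
python3 -m inch '[[[0,0.025,-0.02],-0.03]]' 1; python3 f.py;  python3 -m inch '[[[0,0.02,-0.02],-0.03]]' 1; python3 f.py
```

```text
t: 13.3
ee_pos: [0.4277, -0.2184, 0.1772]
ee_rot: [3.095, -0.023, 0.012]
force: [-4.0, -1.0, 10.5]
finger_gap: 0.281
AVG [-3.68 -0.1  10.47  0.76  0.91  0.16] [ 0.4277 -0.2183  0.1772]
t: 13.62
ee_pos: [0.4276, -0.2181, 0.1771]
ee_rot: [3.095, -0.023, 0.009]
force: [-3.7, -0.6, 11.1]
finger_gap: 0.279
AVG [-3.58 -1.03  9.97  0.79  0.93  0.17] [ 0.4276 -0.218   0.1771]
```

```bash
python3 -m inch '[[[0,0.02,-0.02],-0.03]]' 1; python3 f.py;  python3 -m inch '[[[0,0.02,-0.02],-0.03]]' 1; python3 f.py; python3 -c "
from h import *
save('scene','s7.png',6,(265,195,345,275))"
```

```text
t: 13.95
ee_pos: [0.4276, -0.2176, 0.1772]
ee_rot: [3.094, -0.024, 0.005]
force: [-3.5, -0.6, 9.5]
finger_gap: 0.281
AVG [-3.24 -0.62  9.9   0.85  0.93  0.19] [ 0.4276 -0.2176  0.1772]
t: 14.28
ee_pos: [0.4276, -0.2172, 0.1771]
ee_rot: [3.094, -0.024, 0.002]
force: [-4.2, -0.4, 10.2]
finger_gap: 0.277
AVG [-3.65 -0.37  9.85  0.8   0.95  0.19] [ 0.4276 -0.2172  0.1772]
```

View pics/s7.png

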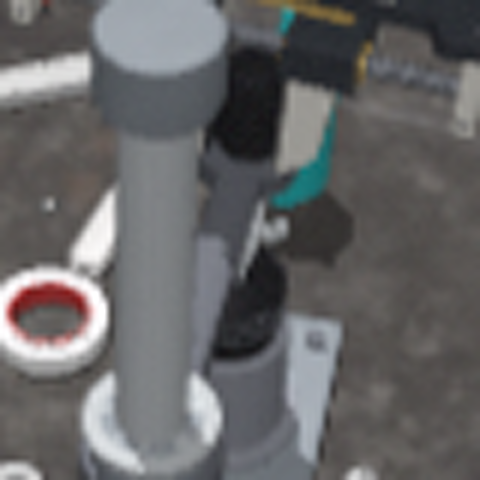

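```bash
python3 -m inch '[[[0,0.025,-0.02],-0.02]]' 1; python3 f.py;  python3 -m inch '[[[0,0.025,-0.02],-0.02]]' 1; python3 f.py
```

```text
t: 14.65
ee_pos: [0.4276, -0.2169, 0.1772]
ee_rot: [3.093, -0.025, -0.0]
force: [-2.6, -2.3, 9.3]
finger_gap: 0.28
AVG [-3.91 -0.91  9.97  0.7   0.92  0.24] [ 0.4276 -0.2169  0.1772]
t: 14.98
ee_pos: [0.4275, -0.2167, 0.1772]
ee_rot: [3.093, -0.025, -0.003]
force: [-3.4, -2.3, 10.6]
finger_gap: 0.278
AVG [-4.06 -1.64  9.71  0.55  0.91  0.26] [ 0.4275 -0.2167  0.1772]
```

Contact felt: the sideways force has shifted by about 2 N and motion has stalled at y = -0.2167. The crop shows the lip on the far side of the ring at (272,228). Easing up in small steps.

```bash
python3 -m inch '[[[0,0,0.06],0],[[0,0,0.06],0]]' 1; python3 f.py
```

```text
t: 15.42
ee_pos: [0.4275, -0.2169, 0.1818]
ee_rot: [3.092, -0.026, -0.003]
force: [-2.6, 0.2, 8.4]
finger_gap: 0.282
AVG [-4.03  0.05 11.11  1.02  1.03  0.27] [ 0.4276 -0.217   0.182 ]
```

```bash
python3 -m inch '[[[0,0,0.06],0],[[0,0,0.06],0]]' 1; python3 f.py;python3 -c "
from h import *
save('scene','s8.png',6,(265,195,345,275))"
```

```text
t: 15.88
ee_pos: [0.4276, -0.2169, 0.1866]
ee_rot: [3.092, -0.027, -0.003]
force: [-2.6, 0.9, 9.3]
finger_gap: 0.278
AVG [-4.12  0.2  10.84  1.09  1.07  0.24] [ 0.4276 -0.2169  0.1867]
```

View pics/s8.png

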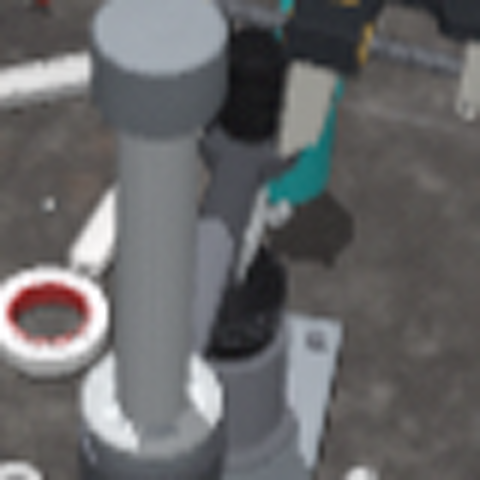

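```bash
python3 -m inch '[[[0,0.015,0.04],0],[[0,0.015,0.04],0]]' 1; python3 f.py
```

```text
t: 16.38
ee_pos: [0.4275, -0.2164, 0.1902]
ee_rot: [3.091, -0.027, -0.003]
force: [-3.7, -1.1, 7.7]
finger_gap: 0.281
AVG [-4.17 -0.89 10.61  0.78  1.04  0.24] [ 0.4276 -0.2165  0.1904]
```

```bash
python3 -m inch '[[[0,0.01,0.04],0]]' 1; python3 f.py
```

```text
t: 16.7
ee_pos: [0.4275, -0.2164, 0.1919]
ee_rot: [3.091, -0.028, -0.003]
force: [-1.2, -1.2, 0.9]
finger_gap: 0.278
AVG [-2.82 -0.88  6.7   0.79  0.72  0.22] [ 0.4275 -0.2163  0.1918]
```

Fz fell from 10.6 to 6.7 N after about 14.5 mm of rise, so the hook is taking the driver's weight. Lifting gently.

```bash
python3 -m inch '[[[0,0,0.04],0]]' 1; python3 f.py;python3 -m inch '[[[0,0,0.06],0],[[0,0,0.06],0]]' 1; python3 f.py;python3 -c "
from h import *
save('scene','s9.png',6,(265,185,345,265))"
```

```text
t: 17.02
ee_pos: [0.4275, -0.2163, 0.1929]
ee_rot: [3.091, -0.028, -0.003]
force: [0.2, -1.2, 1.7]
finger_gap: 0.281
AVG [-1.15 -0.5   3.4   0.93  0.42  0.25] [ 0.4275 -0.2163  0.193 ]
t: 17.48
ee_pos: [0.4275, -0.216, 0.1966]
ee_rot: [3.091, -0.028, -0.003]
force: [-1.4, -0.3, 3.2]
finger_gap: 0.28
AVG [-1.93  0.71  4.95  1.11  0.54  0.22] [ 0.4275 -0.2161  0.1967]
```

View pics/s9.png

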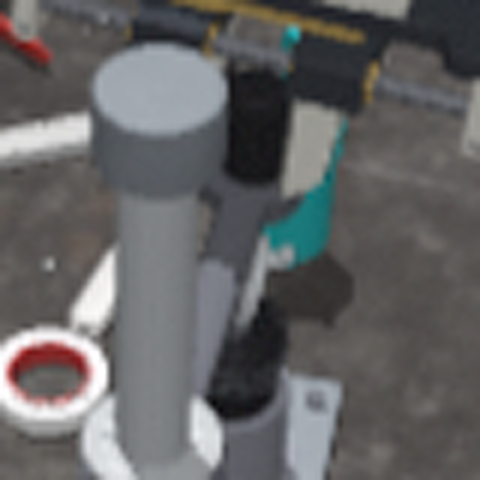

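```bash
python3 -m inch '[[[0,0,0.05],0],[[0,0,0.05],0]]' 1; python3 f.py;python3 -c "
from h import *
save('wrist','w9.png',4,(180,130,330,280))
for q in ['driver','eye_pin','lip','hook']:
  eyes.capture('scene');print(q,[(np.round(d['pixel'],1),round(d['p'],2)) for d in place_of(q,'scene')])"
```

```text
t: 17.98
ee_pos: [0.4275, -0.2159, 0.1999]
ee_rot: [3.091, -0.028, -0.003]
force: [-1.5, 0.2, 4.3]
finger_gap: 0.28
AVG [-1.95  0.57  6.08  1.15  0.63  0.21] [ 0.4275 -0.2159  0.2   ]
driver [(array([299.9, 262.2]), 0.74), (array([311.6, 225.1]), 0.52)]
eye_pin [(array([300.9, 234.2]), 0.51), (array([314.7, 203. ]), 0.47)]
lip []
hook []
```

View pics/w9.png

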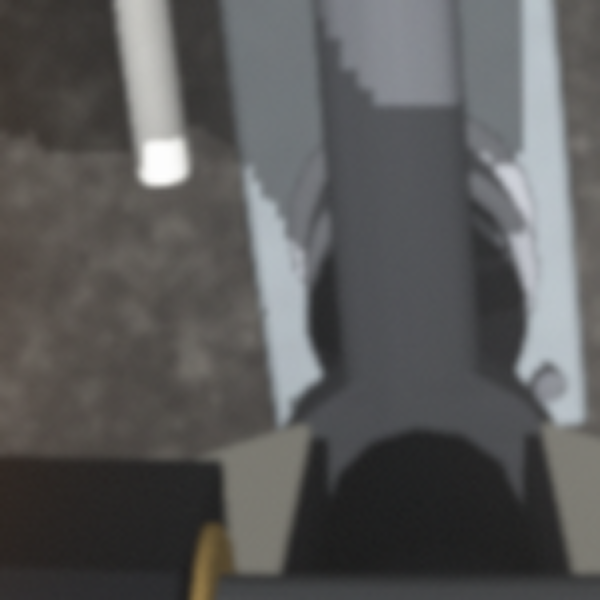

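```bash
python3 -m inch '[[[0,0,0.08],0],[[0,0,0.08],0],[[0,0,0.08],0],[[0,0,0.08],0],[[0,0,0],0]]' 1; python3 f.py;python3 -c "
from h import *
save('scene','s10.png',6,(265,165,345,265))"
```

```text
t: 19.25
ee_pos: [0.4275, -0.2156, 0.211]
ee_rot: [3.091, -0.028, -0.003]
force: [-2.6, 1.2, 4.7]
finger_gap: 0.281
AVG [-1.97  0.65  5.57  1.18  0.64  0.18] [ 0.4275 -0.2157  0.2109]
```

View pics/s10.png

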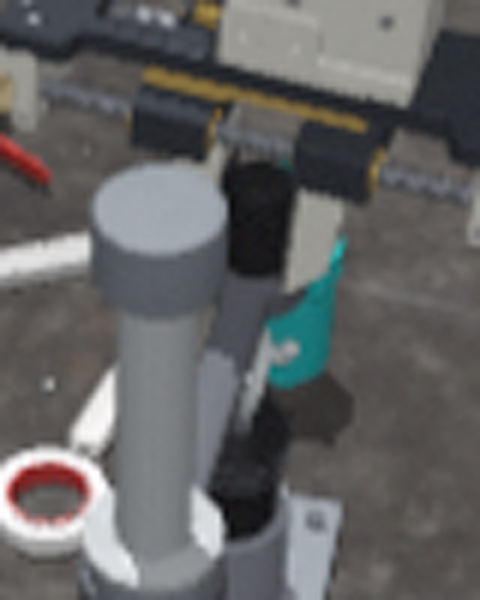

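The crop shows the driver's band now clear above the cup rim at (245,490), and the steady Fz of about 5.6 N fits carrying it. Going on.

```bash
python3 -m inch '[[[0,0,0.1],0],[[0,0,0.12],0],[[0,0,0.12],0],[[0,0,0.12],0],[[0,0,0.12],0],[[0,0,0.12],0],[[0,0,0.12],0],[[0,0,0.12],0],[[0,0,0],0]]' 1; python3 f.py
```

```text
t: 20.62
ee_pos: [0.4276, -0.2155, 0.2419]
ee_rot: [3.091, -0.028, -0.003]
force: [-1.8, 1.4, 5.2]
finger_gap: 0.283
AVG [-2.15  0.7   6.96  1.23  0.73  0.19] [ 0.4275 -0.2155  0.2417]
```

```bash
python3 -m inch '[[[0,0,0.1],0],[[0,0,0.12],0],[[0,0,0.12],0],[[0,0,0.12],0],[[0,0,0.12],0],[[0,0,0.12],0],[[0,0,0],0]]' 1; python3 f.py;python3 -c "
from h import *
save('scene','s11.png',4,(225,115,365,265))"
```

```text
t: 21.7
ee_pos: [0.4276, -0.2153, 0.2646]
ee_rot: [3.092, -0.028, -0.003]
force: [-1.4, 0.6, 5.0]
finger_gap: 0.278
AVG [-2.11  1.22  4.95  1.26  0.6   0.19] [ 0.4275 -0.2153  0.2643]
```

View pics/s11.png

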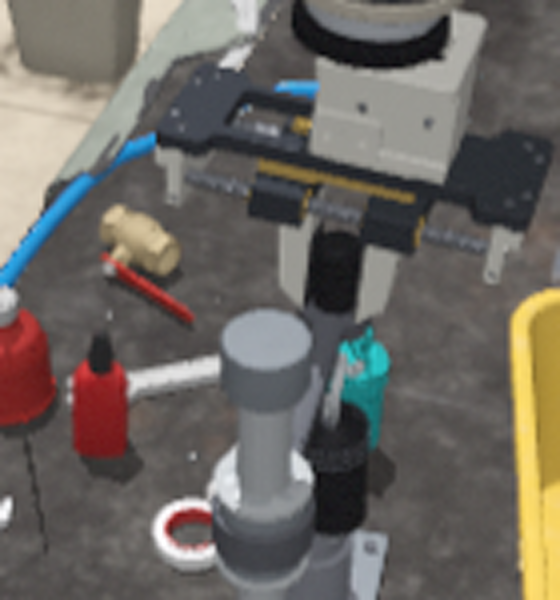

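```bash
python3 -m inch '[[[0,0,0.1],0],[[0,0,0.12],0],[[0,0,0.12],0],[[0,0,0.12],0],[[0,0,0],0]]' 1; python3 f.py;python3 -m inch '[[[0,0,0.07],0],[[0,0,0.05],0],[[0,0,0],0]]' 1; python3 f.py
```

```text
t: 22.58
ee_pos: [0.4276, -0.2152, 0.279]
ee_rot: [3.092, -0.028, -0.003]
force: [-2.4, 1.0, 3.8]
finger_gap: 0.278
AVG [-1.42  0.53  4.66  1.24  0.58  0.15] [ 0.4275 -0.2152  0.2786]
t: 23.15
ee_pos: [0.4275, -0.2151, 0.2823]
ee_rot: [3.092, -0.028, -0.003]
force: [-0.8, 1.8, 3.8]
finger_gap: 0.279
AVG [-1.28  1.2   4.17  1.23  0.53  0.18] [ 0.4275 -0.2151  0.2822]
```

```bash
python3 -m inch '[[[0,0,0.08],0],[[0,0,0.08],0],[[0,0,0],0]]' 1; python3 f.py;python3 -m inch '[[[0,0,0.06],0],[[0,0,0],0]]' 1; python3 f.py
```

```text
t: 23.72
ee_pos: [0.4276, -0.215, 0.2873]
ee_rot: [3.092, -0.028, -0.002]
force: [-1.0, 0.0, 3.7]
finger_gap: 0.278
AVG [-1.37  0.54  3.79  1.25  0.5   0.18] [ 0.4275 -0.2151  0.2871]
t: 24.18
ee_pos: [0.4277, -0.2146, 0.2884]
ee_rot: [3.093, -0.027, -0.002]
force: [-0.0, 0.8, -1.4]
finger_gap: 0.278
AVG [ 0.41  1.17 -0.61  1.39  0.17  0.26] [ 0.4277 -0.2147  0.2885]
```

```bash
python3 -m inch '[[[0,0,0],0],[[0,0,0],0],[[0,0,0],0],[[0,0,0],0]]' 0.6; python3 f.py;python3 -c "
from h import *
save('scene','s12.png',4,(225,115,365,265));save('wrist','w12.png')"
```

```text
t: 24.88
ee_pos: [0.4278, -0.2165, 0.289]
ee_rot: [3.09, -0.028, -0.003]
force: [0.3, 0.1, 0.9]
finger_gap: 0.396
AVG [ 0.21 -0.04  0.03  0.08  0.07 -0.02] [ 0.4278 -0.2163  0.2889]
```

View pics/s12.png

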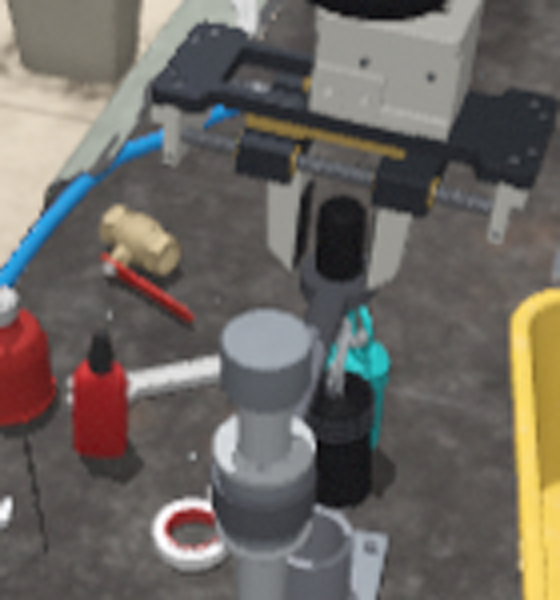

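View pics/w12.png

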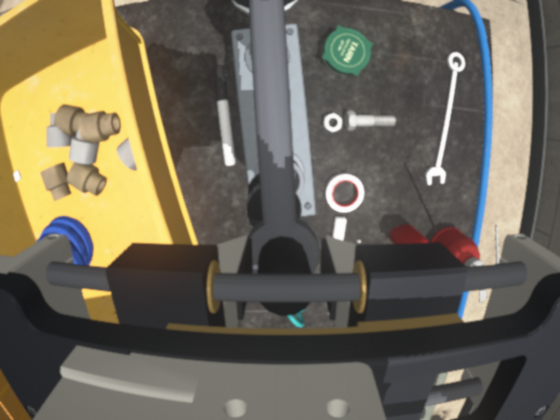

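Driver hangs clear of the cup, its base at scene crop (345,500) above the rim, and the fingers are loose. Opening fully, then withdrawing straight up.

```bash
python3 -m inch '[[[0,0,0],0],[[0,0,0],0],[[0,0,0],0],[[0,0,0],0],[[0,0,0],0],[[0,0,0],0]]' 0; python3 -m inch '[[[0,0,0.3],0],[[0,0,0.6],0],[[0,0,0.8],0],[[0,0,0.8],0],[[0,0,0.8],0],[[-0.5,0,0.5],0],[[-0.5,0,0.3],0],[[-0.5,0,0],0],[[-0.5,0,0],0]]' 0; python3 -c "
from h import *
print(sensors.sense()['t']);save('scene','s13.png',4,(225,115,365,265));save('top','t13.png',4,(170,150,310,290));save('wrist','w13.png')"
```

```text
t: 25.92
ee_pos: [0.4278, -0.2163, 0.2889]
ee_rot: [3.09, -0.028, -0.003]
force: [-1.0, 1.3, 0.0]
finger_gap: 0.983
t: 27.05
ee_pos: [0.3629, -0.2159, 0.4178]
ee_rot: [3.091, -0.028, -0.003]
force: [-0.4, 0.1, 0.7]
finger_gap: 0.997
27.05
```

View pics/s13.png

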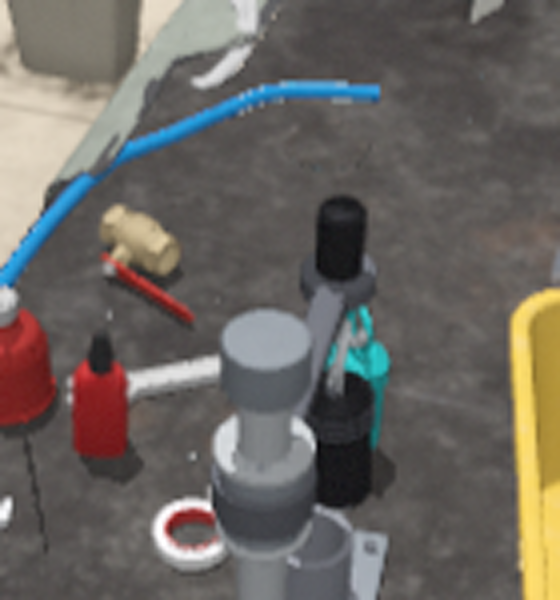

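View pics/w13.png

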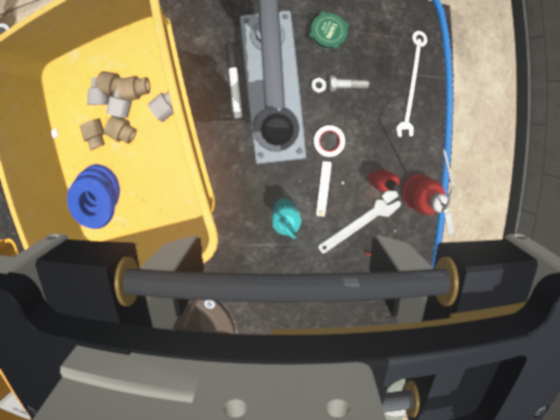

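```bash
python3 -m inch '[[[0,0,0],0],[[0,0,0],0],[[0,0,0],0],[[0,0,0],0],[[0,0,0],0],[[0,0,0],0],[[0,0,0],0],[[0,0,0],0],[[0,0,0],0],[[0,0,0],0]]' 0; python3 -c "
from h import *
a=eyes.capture('scene').astype(int)
for i in range(6): b=eyes.capture('scene').astype(int)
print('diff',np.abs(a-b)[160:270,280:330].max(), np.abs(a-b)[160:270,280:330].mean())
ok=cv2.imread('pics/s13.png')
k=[(np.round(d['pixel'],1),round(d['p'],2)) for d in place_of('knob','scene')];e=[(np.round(d['pixel'],1),round(d['p'],2)) for d in place_of('eye_pin','scene')];d=[(np.round(d['pixel'],1),round(d['p'],2)) for d in place_of('driver','scene')]
print(k,e,d);print(proj('scene',[.427,-.215,.308]),proj('scene',[.427,-.22,.11]))"
```

```text
t: 28.45
ee_pos: [0.3648, -0.2156, 0.4171]
ee_rot: [3.091, -0.027, -0.002]
force: [-0.2, 0.3, -0.4]
finger_gap: 1.001
diff 11 1.0535151515151515
[(array([313.1, 173.7]), 0.62)] [(array([315.9, 202.5]), 0.71), (array([309.2, 211.8]), 0.6)] [(array([310.9, 242.5]), 0.55), (array([311. , 225.2]), 0.49)]
[309.26883968 174.66221298] [303.43543267 238.20370396]
```

```bash
python3 -c "
from h import *
print(proj('scene',[.427,-.21,.108]),proj('scene',[.427,-.21,.085]));print(close_job())"
```

```text
[307.28794466 239.69781304] [306.87664005 245.92169757]
the job is handed in; nothing more can be done
None
```

The job is handed in at about 29 s of the 58 s allowed. The screwdriver hangs by its ring from the hook, clear of the socket. I was given no verdict.

**What I did:**
- I gripped the knob, pulled the hook about 110 mm down beside the driver, and slid it along its arc into the ring.
- I felt the shank meet the bar: the sideways force shifted by about 2 N and the tool stalled.
- I eased it up. The hook took the weight after about 14.5 mm, and the upward force at the wrist fell from about 10.6 N to between 3.4 and 6.7 N, then stayed around 5 to 6 N.
- At the top stop that force dropped to about zero. I then opened the fingers and withdrew.

**Last checks:**
- **Arm height:** the knob is within about 1 pixel of its top-stop height in the scene picture.
- **Driver:** it hangs above the cup rim and looks upright. Frames 0.3 s apart show no movement.
- **Driver height:** the network's pixel for its underside puts it near 98 mm above the bench. The lift distance gave about 107 mm. Both are over the 85 mm needed, but they disagree by about 9 mm.
- **Small things round the stand:** they look untouched by eye; I did not measure them.

**Uncertain:**
- **Contact force:** during the pick-up the wrist force briefly suggested about 7 to 10 N between hook and driver, from binding in the socket. That is under the 12 N limit, but I could not measure the contact directly.
- **Sideways knob position:** the network's knob pixel was about 4 pixels to one side of where I expected it. I took this as the arm resting slightly swung and did not check further.

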